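# Close the rolling mill by one turn and feed the ingot to the rolls

### The job

Set the jeweller's rolling mill for its next pass: push the hand wheel on top of it round by its upright handle through exactly one full turn clockwise (seen from above), so that the handle ends where it began. Then push the brass ingot lying on the mill's feed plate along between the guides until its front edge rests against the rolls. Use only the fingertips to push, pick nothing up, leave the other things on the bench where they are, and finish clear of everything.

Things in the scene. Friction and masses are not known exactly. Their poses are not given: they have to be found in the camera images.
- mill: jeweller's rolling mill bolted to the bench: grey frame 142 x 62 mm, 195 mm high, on a foot 170 x 110 mm, two level steel rolls 45 mm in diameter one above the other along its x, hand wheel on top. Origin on the bench under its middle; z up; its +y is the feed side
- nip (a point): point between the rolls, over the mill's origin, 100.5 mm above the bench, axes as the mill's. The level steel feed plate, 76 mm wide, upper face 96.5 mm above the bench, runs out along +y from the rolls to y = 251 mm. Two straight guide rails on it, 6 mm high, leave a channel 30 mm wide from y = 24 to 115 mm; beyond them the plate is bare
- wheel_centre (a point): point on the wheel's upright axis (over the mill's origin), 262 mm above the bench, level with the middle of the handle. The wheel has a rim 123 mm across and three spokes, top of the rim 237 mm above the bench; the hub is 239 mm high and the space above it is free
- wheel_handle (a point): middle of the black upright handle that stands on the rim at the end of one spoke: a round pin 17 mm in diameter, 55 mm from the wheel's axis, from 239 to 285 mm above the bench. It is fixed to the wheel and goes round with it
- wheel (a joint): turn of the hand wheel, rad, growing clockwise seen from above; 2 pi is one turn. At 0 the handle lies on the mill's -x side of the axis, at pi/2 on its +y side. Starts between -2.4 and 2.4, with no stop within a turn. It takes 4 to 6 N at the handle and stays where it is left; a turn clockwise lowers the upper roll by 1.25 mm
- ingot_centre (a point): centre of the loose brass ingot on the feed plate: a flat bar 22 x 150 x 8 mm (its x, y, z), 0.2 kg, long axis along the mill's y within 0.03 rad, its front part between the guide rails, 100.5 mm above the bench
- ingot_nose (a point): middle of the ingot's front end face (its -y end, towards the rolls). When the end rests against the rolls this point is 6 to 8 mm from the mill's x-z plane (y = 6 to 8 mm in the mill's frame); it starts at about y = 36 to 60 mm
- ingot_tail (a point): middle of the ingot's rear end face (its +y end), where it can be pushed; a few newtons slide it
- spare_ingot: second brass ingot like the first, lying on the bench beside the feed plate; origin under its centre; not part of the job
- crank: the mill's crank, taken off and lying on the bench: flat steel arm 200 mm long with a round wooden handle standing up to 93 mm at one end; origin under the middle of the arm; not part of the job
- doming_block: 50 mm steel cube with round dimples, near the mill; origin under its centre; not part of the job
- pliers_red: pliers 170 mm long lying flat, red handles; origin under the pivot; not part of the job
- pliers_green: pliers 170 mm long lying flat, green handles; origin under the pivot; not part of the job
- green_bowl: green glass bowl, 110 mm across, 50 mm high; origin under its centre; not part of the job
- black_bowl: black rubber bowl, 130 mm across, 60 mm high; origin under its centre; not part of the job
- hammer: small hammer lying on the bench, handle along its x; origin under it; not part of the job
Mind the look-alikes: they are no part of the job. Leave any grey or pink look-alike of the part that bears ingot_centre alone.

How it is judged:
By the outcome, as a careful person would: the job done as asked, in the order asked, and still so for the second after the job is handed in, with the robot touching nothing.
It also fails if it takes over 64 s, if anything falls off the work surface, if the arm or the gripper's body presses on something with over 40 N, if the wrist force passes 120 N, or if a joint passes its speed limit or range.

### The arm

A 6-joint arm with a two-finger parallel gripper is mounted at the origin on the work surface. World frame = base frame: x ahead of the robot, y to its left, z up, the work surface at z = 0. Lengths are in mm, angles in rad, forces in N, time in s.
With the tool pointing down it reaches from about 375 to 750 mm from the base axis. Payload 9 kg.
Tool frame: the origin (TCP) lies at the very end of the fingers, on their centre line; the grasp point (between the pads) lies 19 mm behind it; z points along the fingers, y is the line along which they close (so a half turn about z gives the same grasp; the last joint's range is limited). The gripper opens to 85 mm and grips with 20 to 120 N. Pads are 22 mm wide; open, the fingers measure 114 mm over their backs; the gripper's body (76 mm by 85 mm) begins 54 mm behind the grasp point. The pads swing forward as they close: fully open they stand 13 mm farther back than shut.
Start: joints at [-1.398, 0.104, 0.097, 1.564, 0, 1.353], TCP at [228.569, -554.791, 231.331] pointing down, gripper open.
Joint ranges: [-2.99, 2.99], [-0.84, 1.86], [-1.1, 1.16], [-1.84, 2.11], [-1.51, 1.56], [-3.14, 3.14]. Speed limits (rad/s): [2.22, 2.22, 2.57, 3.14, 3.14, 3.14].

### API

Orientations are given as a rotation vector (axis times angle).
In Python, from workcell import r, cams, sign_off gives the robot as it stands.
- The arm moves only by the tool carry_out, never from a script. Its argument "plan" is a list of rows, each a list of 7 numbers: the shift along the tool's x, y, z in cm, then the turn, a rotation vector about the tool's x, y, z in rad, then the closure in counts, from 0 (fully open) to 255 (shut). A call has 1 to 5 rows; each row shifts and turns the commanded pose from where the row before left it, along the tool's axes as they then stand; what a row does not reach is not made up. A row lasts 1/8 s, in which the tool goes at most 62.5 mm and 10.7 degrees, less where a joint would pass 70% of its speed; a pose out of reach is approached as far as the arm can. A call with a gripper value outside its range is refused whole. The fingers move at their own pace and stop on an object; "grip_force" is the grip in N (left out, the last holds). Time passes only in rows, so rows that do not move let the fingers close. It gives the time, the measured TCP pose, the force, the opening and the grip force at its end, in the units of the state.
- r.sense(): the state, without advancing time (a new reading comes with each control period).
- cams.read_camera(name): name is "scene" or "side" or "wrist"; returns the picture (384x512x3 uint8, red, green, blue); there is no depth.
- cams.camera_params(name): a dict with "fovy" (degrees; the focal length in pixels is half the picture's height over the tangent of half this angle, whatever the lens; pixels are square), "cx", "cy" (the principal point, pixels), "k1" (the pictures are not rectified: a ray, as slopes to the right and down, at radius r is drawn at 1 + k1 r^2 times it, then the intrinsics apply), "cam_to_world" (4x4, takes a point from camera to world coordinates); the wrist camera has in their place "T_tool_cam" (4x4, takes a point from camera to tool coordinates, whose origin is the TCP and whose axes are the flange's). Camera axes: x right, y up, looking along -z (the intrinsics and any distortion apply to the point x, -y, -z); pixel columns grow to the right and rows downward; lengths in mm; the calibration is good to about 2 mm. A picture is of the moment at which its call begins: read the wrist's pose just before it. camera_params takes no time and is no camera call.
- sign_off(): hands the job in; it is judged then, once.
The state is a dict: "time": time; "q": joint angles; "qd": joint speeds; "tau": joint torques, N m; "tool_pos": TCP position; "tool_rot": TCP orientation; "wrist_force": force on the tool from outside, world axes, zero at the start; "moment": the same for the moment, N m; "finger_gap": finger opening in mm; "grip_force": force on a finger pad.
Only numpy, scipy, OpenCV 4.12 (cv2) and the standard library are available. Lean on these libraries where they do the work, as an engineer would, in place of code of your own. Each camera call takes 0.05 s, during which the arm holds its last target. There are 200 camera calls.

## Working session

There is one attempt and no reset: what is moved stays moved. The work goes in short steps, Python scripts to look and compute and a tool call to move; the robot and the scene stay as the last step left them, time stands still between calls to the robot, and variables do not carry over. Pictures are saved under pics/ and viewed, at most 10 in all, crops included, and the job is handed in when it is done.

Besides the shell and the picture viewer there is one more tool, called after ">>>" as a command line: name --pt "numbers of a row" for each row, then --argument value for the rest. carry_out: Moves the arm, as the interface text tells. Its arguments: {"type":"object","properties":{"plan":{"type":"array"},"grip_force":{"type":"number"}},"required":["plan"]}

```bash
mkdir -p pics; ls
python3 - <<'E'
from workcell import r,cams
import cv2,numpy as np
s=r.sense();print({k:np.round(v,3) for k,v in s.items()})
for n in("scene","side"):
    cv2.imwrite(f"pics/{n}0.png",cv2.resize(cams.read_camera(n)[:,:,::-1],(800,600),interpolation=cv2.INTER_CUBIC))
    p=cams.camera_params(n);print(n,{k:np.round(v,4) for k,v in p.items()})
print(cams.camera_params("wrist"))
E
```

```text
pics
{'time': np.float64(0.0), 'q': array([-1.398,  0.105,  0.096,  1.564, -0.   ,  1.353]), 'qd': array([-0.   , -0.001, -0.   , -0.001,  0.   ,  0.   ]), 'tau': array([ 0.0000e+00, -5.5693e+01,  5.0365e+01,  1.7000e-02, -0.0000e+00,
       -0.0000e+00]), 'tool_pos': array([ 228.48 , -554.444,  230.535]), 'tool_rot': array([-3.081, -0.61 , -0.   ]), 'wrist_force': array([0.151, 0.482, 0.506]), 'moment': array([-0.024, -0.018,  0.035]), 'grip_force': np.float64(0.0), 'finger_gap': np.float64(85.245)}
scene {'fovy': np.float64(51.8843), 'cx': np.float64(255.1323), 'cy': np.float64(199.5084), 'k1': np.float64(-0.0632), 'cam_to_world': array([[ 1.1650000e-01, -7.6000000e-01,  6.3940000e-01,  1.2579868e+03],
       [ 9.9310000e-01,  9.7200000e-02, -6.5400000e-02, -1.0232900e+02],
       [-1.2500000e-02,  6.4270000e-01,  7.6610000e-01,  1.0978733e+03],
       [ 0.0000000e+00,  0.0000000e+00,  0.0000000e+00,  1.0000000e+00]])}
side {'fovy': np.float64(50.4639), 'cx': np.float64(260.0128), 'cy': np.float64(197.886), 'k1': np.float64(0.0172), 'cam_to_world': array([[-7.0870000e-01,  4.4140000e-01, -5.5030000e-01, -2.7120410e+02],
       [-7.0550000e-01, -4.4620000e-01,  5.5070000e-01,  7.5254970e+02],
       [-2.4000000e-03,  7.7850000e-01,  6.2770000e-01,  1.0537856e+03],
       [ 0.0000000e+00,  0.0000000e+00,  0.0000000e+00,  1.0000000e+00]])}
{'fovy': 62.089954035103666, 'cx': 264.02444714546107, 'cy': 192.9600442139055, 'k1': -0.09041839217194896, 'T_tool_cam': array([[ 2.00100446e-04,  9.62415378e-01,  2.71581665e-01,
         6.83466618e+01],
       [ 9.99999919e-01, -9.75214203e-05, -3.91205775e-04,
         5.12835616e-01],
       [-3.50017424e-04,  2.71581721e-01, -9.62415319e-01,
        -1.41678982e+02],
       [ 0.00000000e+00,  0.00000000e+00,  0.00000000e+00,
         1.00000000e+00]])}
```

View pics/scene0.png

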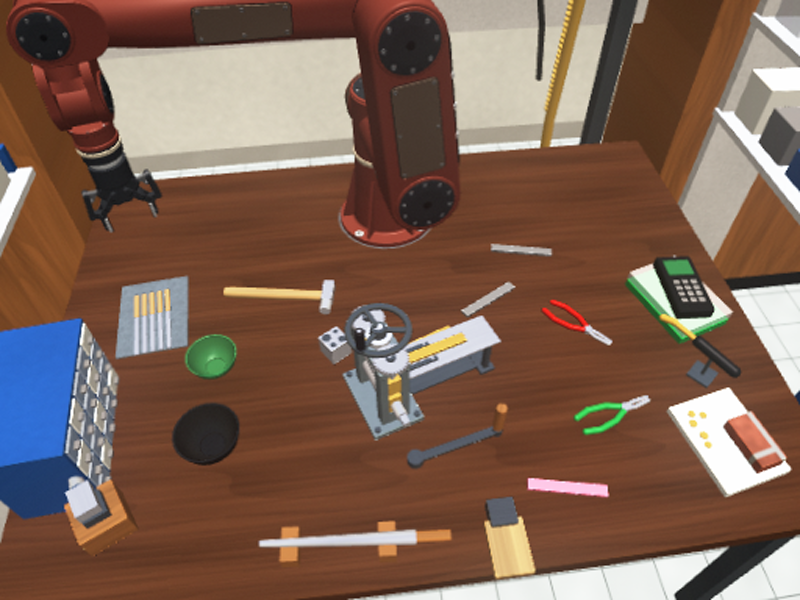

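View pics/side0.png

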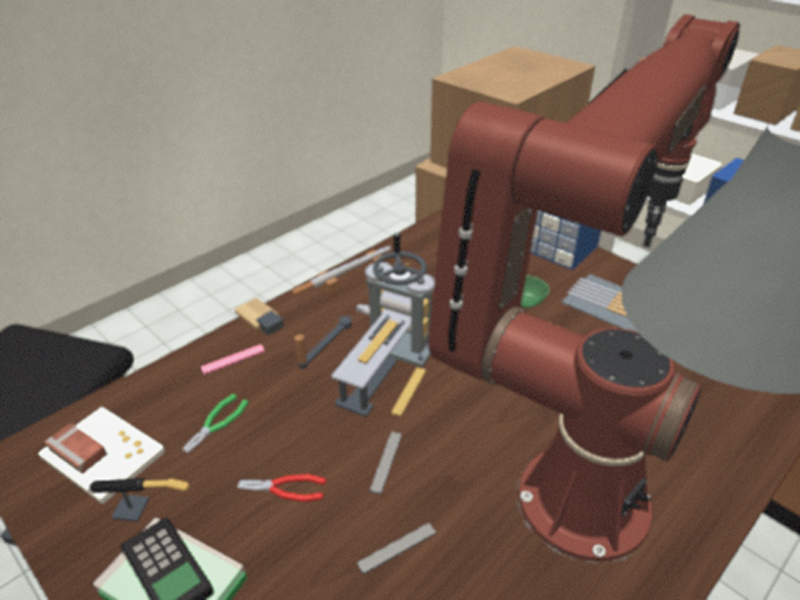

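The scene picture shows the mill at (380,370), its wheel at (378,330) and the black handle at about (361,340). The ingot on the plate is at (437,345) and the spare lies behind it. Two grey look-alikes are at (520,250) and (488,298), and a pink one at (568,488). In the side view the mill is at (400,290), the on-plate ingot at (378,340) and the spare at (408,392). Next I'll crop closer.

Run:
```python
import cv2
from workcell import cams
a=cams.read_camera("scene")[:,:,::-1][185:285,205:335]
b=cams.read_camera("side")[:,:,::-1][140:270,200:300]
cv2.imwrite("pics/ca.png",cv2.resize(a,None,fx=6,fy=6,interpolation=cv2.INTER_CUBIC)[:600])
cv2.imwrite("pics/cb.png",cv2.resize(b,None,fx=4.6,fy=4.6,interpolation=cv2.INTER_CUBIC))
```

```text
(no output)
```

View pics/ca.png

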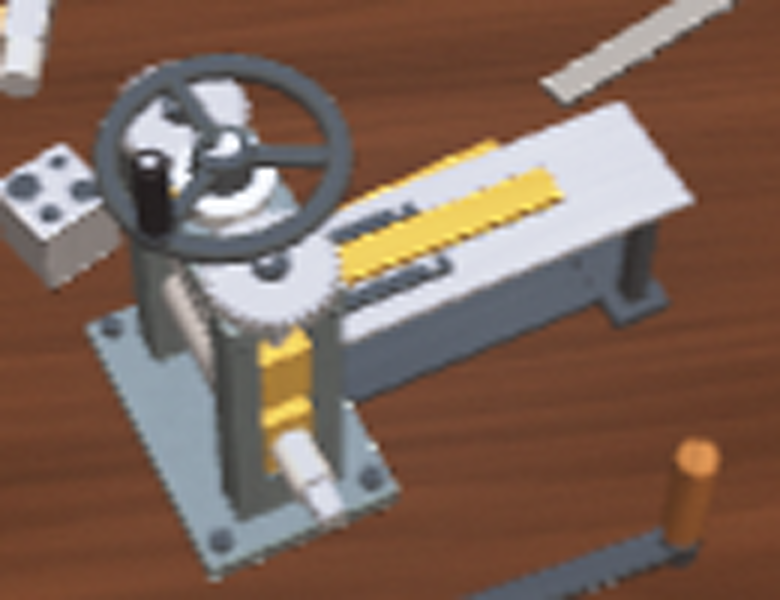

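View pics/cb.png

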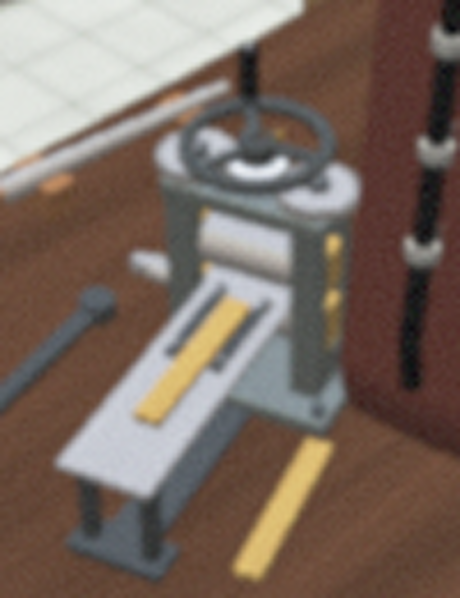

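The crops confirm the choice. In the scene crop the handle top is at (151,160) and its base at (155,228). The hub is at (226,145) and the rim spans x 96–353, y 53–258. The plate end corners are (622,101) and (694,200), and the ingot tail's top corners are (545,168) and (563,195). In the side crop the handle top is at (248,45), the plate end at (57,463) and (152,495), and the tail at (137,413) and (162,422).

```bash
cat > h.py <<'E'
import numpy as np,cv2
from workcell import r,cams
from scipy.spatial.transform import Rotation as R
def T(name,s=None):
    p=cams.camera_params(name)
    if name!="wrist": return p,np.array(p["cam_to_world"])
    s=s or r.sense();M=np.eye(4);M[:3,:3]=R.from_rotvec(s["tool_rot"]).as_matrix();M[:3,3]=s["tool_pos"]
    return p,M@np.array(p["T_tool_cam"])
def KD(p):
    f=192/np.tan(np.radians(p["fovy"])/2)
    return np.array([[f,0,p["cx"]],[0,f,p["cy"]],[0,0,1]]),np.array([p["k1"],0,0,0,0.])
def onz(name,px,z,s=None):
    p,M=T(name,s);K,d=KD(p)
    u=cv2.undistortPoints(np.array(px,float).reshape(-1,1,2),K,d)[:,0]
    D=np.c_[u[:,0],-u[:,1],-np.ones(len(u))]@M[:3,:3].T
    o=M[:3,3];return o+D*((z-o[2])/D[:,2])[:,None]
def proj(name,P,s=None):
    p,M=T(name,s);K,d=KD(p);Q=(np.atleast_2d(P)-M[:3,3])@M[:3,:3]
    return cv2.projectPoints(Q*[1,-1,-1],np.zeros(3),np.zeros(3),K,d)[0][:,0]
E
python3 - <<'E'
from h import *
np.set_printoptions(precision=1,suppress=True)
A=lambda l:(np.array(l)+.5)/6-.5+[205,185]
B=lambda l:(np.array(l)+.5)/4.6-.5+[200,140]
def sh(t,v): print(t,v.tolist() if 0 else v[:,:2])
sh("A plate",onz("scene",A([(622,101),(694,200)]),96.5))
sh("A tail",onz("scene",A([(545,168),(563,195)]),104.5))
sh("A handle top",onz("scene",A([(151,160)]),285)); sh("base",onz("scene",A([(155,228)]),239))
sh("A hub",onz("scene",A([(226,145)]),239)); sh("rim",onz("scene",A([(96,155),(353,155),(225,53),(225,258)]),234))
sh("B plate",onz("side",B([(57,463),(152,495)]),96.5))
sh("B tail",onz("side",B([(137,413),(162,422)]),104.5))
sh("B handle",onz("side",B([(248,45)]),285));sh("B hub",onz("side",B([(258,148)]),239))
sh("B rim",onz("side",B([(180,140),(335,140),(258,97),(258,192)]),234))
E
```

```text
A plate [[452.5 155.9]
 [524.5 180. ]]
A tail [[499.3 103.8]
 [518.3 109.9]]
A handle top [[ 611.  -103.8]]
base [[ 613.7 -105. ]]
A hub [[569.9 -68.5]]
rim [[ 564.2 -129.1]
 [ 579.3  -10.3]
 [ 509.2  -63.4]
 [ 630.7  -75. ]]
B plate [[523.3 183.3]
 [450.9 156.6]]
B tail [[514.9 113.2]
 [494.7 106.7]]
B handle [[611.3 -98.9]]
B hub [[555.3 -53.8]]
B rim [[ 610.1  -24.4]
 [ 526.2 -107.4]
 [ 609.7 -107.5]
 [ 520.6  -19.5]]
```

```bash
cat >> h.py <<'E'
def rows(way,clos,s=None,n0=0):
    """way: list of (x,y,z,phi) successive poses; prints tool-frame rows from the pose now (tool down)"""
    s=s or r.sense();m=R.from_rotvec(s["tool_rot"]).as_matrix()
    p=np.array(s["tool_pos"]);f=np.arctan2(m[1,0],m[0,0]);out=[]
    for w in way:
        d=np.array(w[:3])-p;dphi=(w[3]-f+np.pi)%(2*np.pi)-np.pi
        c,sn=np.cos(f),np.sin(f)
        out.append([round(v,2) for v in ((c*d[0]+sn*d[1])/10,(sn*d[0]-c*d[1])/10,-d[2]/10)]+[0,0,round(-dphi,3),clos])
        p,f=np.array(w[:3]),w[3]
    for i in range(0,len(out),5):print([[float(v) for v in o] for o in out[i:i+5]])
def st():
    s=r.sense();m=R.from_rotvec(s["tool_rot"]).as_matrix()
    print("t",round(s["time"],2),"pos",np.round(s["tool_pos"],1),"phi",round(np.degrees(np.arctan2(m[1,0],m[0,0])),1),"tilt",np.round(m[:2,2],3),"q6",round(s["q"][5],3),"F",np.round(s["wrist_force"],1),"gap",round(s["finger_gap"],1))
E
python3 - <<'E'
from h import *
st()
a=np.array([228.5,-554.4,231,np.radians(22.4)]);b=np.array([570,-68,345,np.radians(320)])
rows([a+(b-a)*k/30 for k in range(1,31)],0)
E
```

```text
t 0.2 pos [ 228.5 -554.6  230.8] phi 22.4 tilt [-0.     0.001] q6 1.353 F [ 0.1 -0.  -0.8] gap 85.5
[[1.68, -1.08, -0.4, 0.0, 0.0, -0.173, 0.0], [1.83, -0.76, -0.38, 0.0, 0.0, -0.173, 0.0], [1.93, -0.44, -0.38, 0.0, 0.0, -0.173, 0.0], [1.98, -0.1, -0.38, 0.0, 0.0, -0.173, 0.0], [1.97, 0.25, -0.38, 0.0, 0.0, -0.173, 0.0]]
[[1.89, 0.58, -0.38, 0.0, 0.0, -0.173, 0.0], [1.77, 0.9, -0.38, 0.0, 0.0, -0.173, 0.0], [1.58, 1.19, -0.38, 0.0, 0.0, -0.173, 0.0], [1.36, 1.44, -0.38, 0.0, 0.0, -0.173, 0.0], [1.09, 1.66, -0.38, 0.0, 0.0, -0.173, 0.0]]
[[0.78, 1.82, -0.38, 0.0, 0.0, -0.173, 0.0], [0.46, 1.93, -0.38, 0.0, 0.0, -0.173, 0.0], [0.12, 1.98, -0.38, 0.0, 0.0, -0.173, 0.0], [-0.22, 1.97, -0.38, 0.0, 0.0, -0.173, 0.0], [-0.56, 1.9, -0.38, 0.0, 0.0, -0.173, 0.0]]
[[-0.88, 1.78, -0.38, 0.0, 0.0, -0.173, 0.0], [-1.17, 1.6, -0.38, 0.0, 0.0, -0.173, 0.0], [-1.43, 1.37, -0.38, 0.0, 0.0, -0.173, 0.0], [-1.64, 1.11, -0.38, 0.0, 0.0, -0.173, 0.0], [-1.81, 0.81, -0.38, 0.0, 0.0, -0.173, 0.0]]
[[-1.92, 0.48, -0.38, 0.0, 0.0, -0.173, 0.0], [-1.98, 0.15, -0.38, 0.0, 0.0, -0.173, 0.0], [-1.97, -0.2, -0.38, 0.0, 0.0, -0.173, 0.0], [-1.91, -0.53, -0.38, 0.0, 0.0, -0.173, 0.0], [-1.79, -0.85, -0.38, 0.0, 0.0, -0.173, 0.0]]
[[-1.61, -1.15, -0.38, 0.0, 0.0, -0.173, 0.0], [-1.39, -1.41, -0.38, 0.0, 0.0, -0.173, 0.0], [-1.13, -1.63, -0.38, 0.0, 0.0, -0.173, 0.0], [-0.83, -1.8, -0.38, 0.0, 0.0, -0.173, 0.0], [-0.51, -1.91, -0.38, 0.0, 0.0, -0.173, 0.0]]
```

>>> carry_out --pt "1.68 -1.08 -0.4 0 0 -0.173 0" --pt "1.83 -0.76 -0.38 0 0 -0.173 0" --pt "1.93 -0.44 -0.38 0 0 -0.173 0" --pt "1.98 -0.1 -0.38 0 0 -0.173 0" --pt "1.97 0.25 -0.38 0 0 -0.173 0"

```text
time: 0.82
tool_pos: [285.9, -472.8, 250.4]
tool_rot: [-2.537, -1.853, -0.0]
wrist_force: [0.1, 0.1, -0.3]
finger_gap: 85.5
grip_force: 0.0
```

>>> carry_out --pt "1.89 0.58 -0.38 0 0 -0.173 0" --pt "1.77 0.9 -0.38 0 0 -0.173 0" --pt "1.58 1.19 -0.38 0 0 -0.173 0" --pt "1.36 1.44 -0.38 0 0 -0.173 0" --pt "1.09 1.66 -0.38 0 0 -0.173 0"

```text
time: 1.45
tool_pos: [342.8, -391.8, 269.5]
tool_rot: [-1.527, -2.745, -0.0]
wrist_force: [-0.1, 0.6, -0.5]
finger_gap: 85.2
grip_force: 0.0
```

>>> carry_out --pt "0.78 1.82 -0.38 0 0 -0.173 0" --pt "0.46 1.93 -0.38 0 0 -0.173 0" --pt "0.12 1.98 -0.38 0 0 -0.173 0" --pt "-0.22 1.97 -0.38 0 0 -0.173 0" --pt "-0.56 1.9 -0.38 0 0 -0.173 0"

```text
time: 2.08
tool_pos: [399.9, -310.8, 288.5]
tool_rot: [-0.236, -3.133, -0.0]
wrist_force: [-0.2, -0.2, -0.4]
finger_gap: 85.2
grip_force: 0.0
```

>>> carry_out --pt "-0.88 1.78 -0.38 0 0 -0.173 0" --pt "-1.17 1.6 -0.38 0 0 -0.173 0" --pt "-1.43 1.37 -0.38 0 0 -0.173 0" --pt "-1.64 1.11 -0.38 0 0 -0.173 0" --pt "-1.81 0.81 -0.38 0 0 -0.173 0"

```text
time: 2.7
tool_pos: [457.1, -229.9, 307.5]
tool_rot: [1.099, -2.943, -0.0]
wrist_force: [0.0, 0.1, -0.1]
finger_gap: 85.2
grip_force: 0.0
```

>>> carry_out --pt "-1.92 0.48 -0.38 0 0 -0.173 0" --pt "-1.98 0.15 -0.38 0 0 -0.173 0" --pt "-1.97 -0.2 -0.38 0 0 -0.173 0" --pt "-1.91 -0.53 -0.38 0 0 -0.173 0" --pt "-1.79 -0.85 -0.38 0 0 -0.173 0"

```text
time: 3.32
tool_pos: [514.2, -148.9, 326.5]
tool_rot: [2.231, -2.211, -0.0]
wrist_force: [0.1, -0.3, -0.3]
finger_gap: 85.3
grip_force: 0.0
```

>>> carry_out --pt "-1.61 -1.15 -0.38 0 0 -0.173 0" --pt "-1.39 -1.41 -0.38 0 0 -0.173 0" --pt "-1.13 -1.63 -0.38 0 0 -0.173 0" --pt "-0.83 -1.8 -0.38 0 0 -0.173 0" --pt "-0.51 -1.91 -0.38 0 0 -0.173 0"

```text
time: 3.95
tool_pos: [571.4, -68.1, 345.4]
tool_rot: [2.953, -1.072, -0.0]
wrist_force: [0.3, -0.3, 0.2]
finger_gap: 85.6
grip_force: 0.0
```

Run:
```python
from h import *
st()
cv2.imwrite("pics/w1.png",cv2.resize(cams.read_camera("wrist")[:,:,::-1],(800,600),interpolation=cv2.INTER_CUBIC))
st()
```

```text
t 3.95 pos [571.4 -68.1 345.4] phi -39.9 tilt [-0.  0.] q6 -2.791 F [ 0.3 -0.3  0.2] gap 85.6
t 4.0 pos [572.3 -66.5 345.7] phi -39.4 tilt [0.001 0.001] q6 -2.797 F [0.4 1.8 0.7] gap 85.3
```

View pics/w1.png

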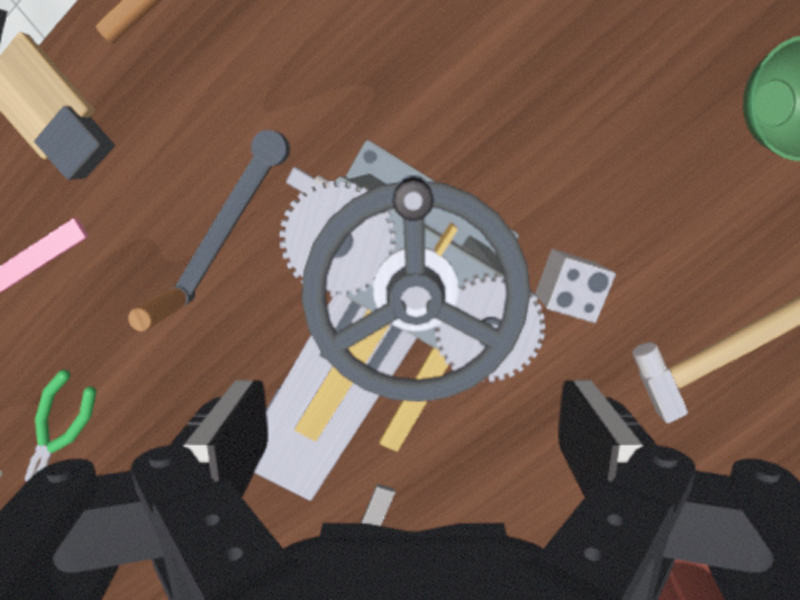

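The wrist picture shows the hub at (416,296), the rim spanning x 303–530 and y 180–400, and the handle top at (413,199). The plate end corners are at (255,475) and (310,500), and the ingot tail is at (296,431) to (316,441). The fingers are clear of all of it.

Run:
```python
from h import *
np.set_printoptions(precision=1,suppress=True)
s=r.sense();s["tool_pos"]=[571.4,-68.1,345.4];s["tool_rot"]=[2.953,-1.072,0]
A=lambda l:(np.array(l)+.5)*.64-.5
f=lambda l,z:onz("wrist",A(l),z,s)[:,:2]
c=f([(303,290),(530,290),(416,180),(416,400)],233);print("rim",c,c.mean(0),"D",np.linalg.norm(c[1]-c[0]),np.linalg.norm(c[3]-c[2]))
print("hub",f([(416,297)],239))
h=f([(413,199)],285)[0];print("handle",h)
pl=f([(255,475),(310,500)],96.5);print("plate",pl,pl.mean(0),np.linalg.norm(pl[1]-pl[0]))
t=f([(296,431),(316,441)],104.5);print("tail",t,t.mean(0))
C=c.mean(0);d=h-C;print("r",np.hypot(*d),"theta",np.degrees(np.arctan2(d[1],d[0])))
v=pl.mean(0)-C;print("len",np.hypot(*v),"yaw",np.degrees(np.arctan2(v[1],v[0]))-90)
w=t.mean(0)-C;y=np.arctan2(v[1],v[0]);print("tail in mill y,x",w@[np.cos(y),np.sin(y)],w@[np.sin(y),-np.cos(y)])
```

```text
rim [[ 611.2  -26.6]
 [ 534.2 -118.7]
 [ 616.3 -108.6]
 [ 523.7  -31.5]] [571.3 -71.4] D 120.01105152028342 120.46785205718622
hub [[571.2 -71. ]]
handle [ 612.9 -103.8]
plate [[505.4 176.2]
 [453.2 155.3]] [479.3 165.8] 56.217407340869514
tail [[516.7 109.3]
 [498.4 102.5]] [507.5 105.9]
r 52.731582742445156 theta -37.98366334794567
len 254.39775443115462 yaw 21.218959500825562
tail in mill y,x 188.37628347081497 4.675190114877764
```

Run:
```python
from h import *
a=np.array([571.8,-67.3,345.6,np.radians(-39.5)]);b=np.array([613.7,-105.1,340,np.radians(-14)])
rows([a+(b-a)*k/4 for k in range(1,5)]+[b],165)
```

```text
[[1.42, 0.16, 0.15, 0.0, 0.0, -0.109, 165.0], [1.39, 0.22, 0.14, 0.0, 0.0, -0.111, 165.0], [1.36, 0.37, 0.14, 0.0, 0.0, -0.111, 165.0], [1.31, 0.52, 0.14, 0.0, 0.0, -0.111, 165.0], [0.0, -0.0, -0.0, 0.0, 0.0, -0.0, 165.0]]
```

>>> carry_out --pt "1.42 0.16 0.15 0 0 -0.109 165" --pt "1.39 0.22 0.14 0 0 -0.111 165" --pt "1.36 0.37 0.14 0 0 -0.111 165" --pt "1.31 0.52 0.14 0 0 -0.111 165" --pt "0 0 0 0 0 0 165" --grip_force 20

```text
time: 4.62
tool_pos: [622.8, -75.4, 338.8]
tool_rot: [3.076, -0.493, -0.01]
wrist_force: [0.5, -1.0, 0.6]
finger_gap: 30.3
grip_force: 0.0
```

Run:
```python
from h import *
st()
cv2.imwrite("pics/w2.png",cv2.resize(cams.read_camera("wrist")[:,:,::-1],(800,600),interpolation=cv2.INTER_CUBIC))
st()
b=(613.7,-105.1,300,np.radians(-14));c=b[:2]+(252,b[3])
rows([b,c],165)
```

```text
t 4.62 pos [622.8 -75.4 338.8] phi -18.2 tilt [-0.01  -0.025] q6 -3.139 F [ 0.5 -1.   0.6] gap 30.3
t 4.67 pos [622.3 -76.  339.2] phi -18.2 tilt [-0.01  -0.025] q6 -3.14 F [-0.4 -0.  -0.6] gap 30.0
[[0.09, 3.04, 3.92, 0.0, 0.0, -0.074, 165.0], [0.0, -0.0, 4.8, 0.0, 0.0, -0.0, 165.0]]
```

View pics/w2.png

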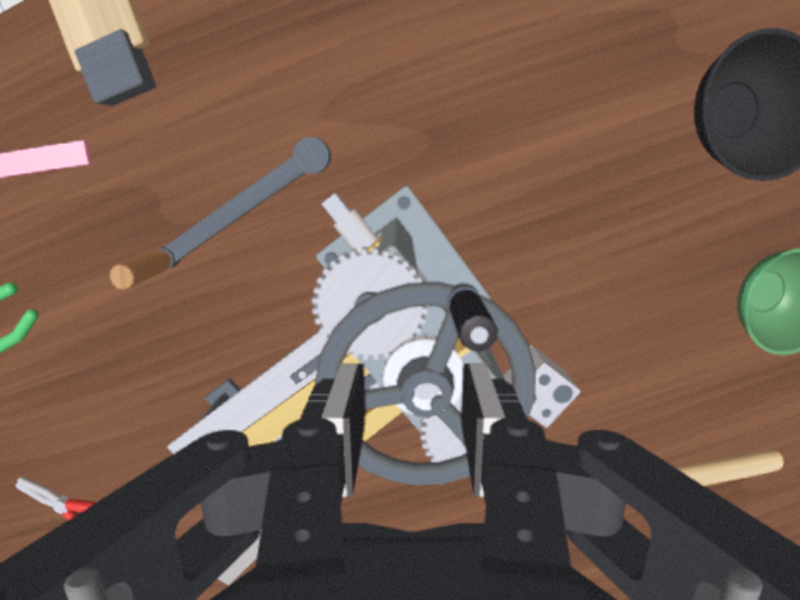

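The finger gap is 30 mm and the handle top is at (480,335), to the right of the fingers. The last joint hit its range limit, so the tool is slightly tilted and short of its target. I'll use a smaller yaw and correct the tilt.

```bash
cat >> h.py <<'E'
def Rd(phi): c,s=np.cos(phi),np.sin(phi); return np.array([[c,s,0],[s,-c,0],[0,0,-1.]])
def rows(way,clos,s=None):
    s=s or r.sense();m=R.from_rotvec(s["tool_rot"]).as_matrix();p=np.array(s["tool_pos"])
    out=[]
    for w in way:
        t=np.array(w[:3]);m2=Rd(w[3]);d=m.T@(t-p)/10
        out.append([round(float(v),2)+0. for v in d]+[round(float(v),3)+0. for v in R.from_matrix(m.T@m2).as_rotvec()]+[clos]);p,m=t,m2
    for i in range(0,len(out),5):print(out[i:i+5])
E
python3 - <<'E'
from h import *
f=np.radians(-29)
rows([(618,-90,335,f),(613.7,-105.1,330,f),(613.7,-105.1,330,f)],165)
E
```

```text
[[0.03, 1.46, 0.46, 0.027, -0.001, 0.188, 165], [0.36, 1.53, 0.5, 0.0, 0.0, 0.0, 165], [0.0, 0.0, 0.0, 0.0, 0.0, 0.0, 165]]
```

>>> carry_out --pt "0.03 1.46 0.46 0.027 0 0.18 165" --pt "0.36 1.53 0.5 0 0 0 165" --pt "0 0 0 0 0 0 165"

```text
time: 5.05
tool_pos: [613.1, -107.0, 330.2]
tool_rot: [3.045, -0.773, 0.001]
wrist_force: [-0.9, 1.3, 0.5]
finger_gap: 30.2
grip_force: 0.0
```

Run:
```python
from h import *
f=np.radians(-29);st()
b=(613.7,-105.1)
rows([b+(330,f),b+(295,f),b+(252,f),b+(252,f)],165)
```

```text
t 5.05 pos [ 613.1 -107.   330.2] phi -28.5 tilt [ 0.001 -0.001] q6 -3.027 F [-0.9  1.3  0.5] gap 30.2
[[-0.03, -0.2, 0.02, 0.0, -0.001, 0.009, 165], [0.0, 0.0, 3.5, 0.0, 0.0, 0.0, 165], [0.0, 0.0, 4.3, 0.0, 0.0, 0.0, 165], [0.0, 0.0, 0.0, 0.0, 0.0, 0.0, 165]]
```

>>> carry_out --pt "-0.03 -0.15 0 0 0 0.009 165" --pt "0 0 2 0 0 0 165" --pt "0 0 2 0 0 0 165" --pt "0 0 1.5 0 0 0 165" --pt "0 0 0 0 0 0 165"

```text
time: 5.68
tool_pos: [613.9, -103.5, 274.6]
tool_rot: [-3.041, 0.787, 0.0]
wrist_force: [-0.4, -0.2, -0.2]
finger_gap: 29.8
grip_force: 0.0
```

>>> carry_out --pt "0 0 1 0 0 0 165" --pt "0 0 1.3 0 0 0 165" --pt "0 0 0 0 0 0 165"

```text
time: 6.05
tool_pos: [613.9, -103.9, 251.2]
tool_rot: [-3.041, 0.788, 0.0]
wrist_force: [0.5, -0.4, 0.1]
finger_gap: 30.1
grip_force: 0.0
```

>>> carry_out --pt "0 0.2 0 0 0 0 165" --pt "0 0.2 0 0 0 0 165" --pt "0 0 0 0 0 0 165"

```text
time: 6.42
tool_pos: [612.5, -107.9, 253.0]
tool_rot: [3.041, -0.788, 0.003]
wrist_force: [0.9, -0.2, 0.5]
finger_gap: 30.3
grip_force: 0.0
```

>>> carry_out --pt "0 0.1 0 0 0 0 165" --pt "0 0 0 0 0 0 165"

```text
time: 6.68
tool_pos: [612.0, -108.5, 252.7]
tool_rot: [3.041, -0.788, 0.003]
wrist_force: [0.9, -0.4, -1.3]
finger_gap: 30.2
grip_force: 0.0
```

>>> carry_out --pt "0 0.1 0 0 0 0 165" --pt "0 0 0 0 0 0 165"

```text
time: 6.92
tool_pos: [611.4, -109.4, 252.6]
tool_rot: [3.041, -0.788, 0.003]
wrist_force: [-0.4, 0.9, -0.3]
finger_gap: 30.2
grip_force: 0.0
```

>>> carry_out --pt "0 0.1 0 0 0 0 165" --pt "0 0 0 0 0 0 165"

```text
time: 7.18
tool_pos: [611.2, -109.9, 252.6]
tool_rot: [-3.041, 0.787, -0.003]
wrist_force: [1.4, 3.0, 0.6]
finger_gap: 30.6
grip_force: 2.0
```

>>> carry_out --pt "0 0.1 0 0 0 0 165" --pt "0 0 0 0 0 0 165"

```text
time: 7.42
tool_pos: [610.5, -111.0, 252.6]
tool_rot: [-3.041, 0.788, -0.003]
wrist_force: [2.0, 3.3, -0.2]
finger_gap: 30.5
grip_force: 2.0
```

```bash
cat >> h.py <<'E'
C=np.array([571,-70.5])
def arc(th,off=7.0,z=252):
    phi=np.radians(-29-350*(-38-th)/359.5);t=np.radians(th)
    p=C+55*np.array([np.cos(t),np.sin(t)])+off*np.array([np.sin(phi),-np.cos(phi)])
    return (*p,z,phi)
E
python3 - <<'E'
from h import *
st();rows([arc(t) for t in (-43,-52,-62,-72,-82,-92,-102,-112,-122,-132)],165)
E
```

```text
t 7.42 pos [ 610.5 -111.   252.6] phi -29.0 tilt [ 0.002 -0.   ] q6 -3.025 F [ 2.   3.3 -0.2] gap 30.5
[[-0.14, 0.4, 0.06, -0.001, -0.002, 0.084, 165], [-0.31, 0.83, 0.0, 0.0, 0.0, 0.153, 165], [-0.36, 0.92, 0.0, 0.0, 0.0, 0.17, 165], [-0.36, 0.92, 0.0, 0.0, 0.0, 0.17, 165], [-0.36, 0.92, 0.0, 0.0, 0.0, 0.17, 165]]
[[-0.37, 0.92, 0.0, 0.0, 0.0, 0.17, 165], [-0.37, 0.91, 0.0, 0.0, 0.0, 0.17, 165], [-0.38, 0.91, 0.0, 0.0, 0.0, 0.17, 165], [-0.38, 0.91, 0.0, 0.0, 0.0, 0.17, 165], [-0.39, 0.91, 0.0, 0.0, 0.0, 0.17, 165]]
```

>>> carry_out --pt "-0.14 0.4 0.06 0 -0.002 0.084 165" --pt "-0.31 0.83 0 0 0 0.153 165" --pt "-0.36 0.92 0 0 0 0.17 165" --pt "-0.36 0.92 0 0 0 0.17 165" --pt "-0.36 0.92 0 0 0 0.17 165"

```text
time: 8.05
tool_pos: [572.1, -127.3, 252.3]
tool_rot: [-2.538, 1.849, -0.001]
wrist_force: [3.8, 5.9, 1.7]
finger_gap: 30.2
grip_force: 2.8
```

>>> carry_out --pt "-0.37 0.92 0 0 0 0.17 165" --pt "-0.37 0.91 0 0 0 0.17 165" --pt "-0.38 0.91 0 0 0 0.17 165" --pt "-0.38 0.91 0 0 0 0.17 165" --pt "-0.39 0.91 0 0 0 0.17 165"

```text
time: 8.68
tool_pos: [528.2, -109.6, 252.3]
tool_rot: [1.548, -2.733, 0.004]
wrist_force: [3.5, -4.9, -1.1]
finger_gap: 30.1
grip_force: 2.8
```

Run:
```python
from h import *
st();print(np.round(arc(-132),1))
rows([arc(t) for t in range(-142,-233,-10)],165)
```

```text
t 8.68 pos [ 528.2 -109.6  252.3] phi -121.0 tilt [ 0.001 -0.003] q6 -1.476 F [ 3.5 -4.9 -1.1] gap 30.1
[ 528.2 -107.8  252.    -2.1]
[[-0.53, 1.01, 0.03, -0.002, -0.002, 0.162, 165], [-0.39, 0.91, 0.0, 0.0, 0.0, 0.17, 165], [-0.4, 0.91, 0.0, 0.0, 0.0, 0.17, 165], [-0.4, 0.91, 0.0, 0.0, 0.0, 0.17, 165], [-0.41, 0.9, 0.0, 0.0, 0.0, 0.17, 165]]
[[-0.41, 0.9, 0.0, 0.0, 0.0, 0.17, 165], [-0.42, 0.9, 0.0, 0.0, 0.0, 0.17, 165], [-0.42, 0.9, 0.0, 0.0, 0.0, 0.17, 165], [-0.42, 0.9, 0.0, 0.0, 0.0, 0.17, 165], [-0.43, 0.9, 0.0, 0.0, 0.0, 0.17, 165]]
```

>>> carry_out --pt "-0.42 0.93 0 -0.002 -0.002 0.17 165" --pt "-0.39 0.91 0 0 0 0.17 165" --pt "-0.4 0.91 0 0 0 0.17 165" --pt "-0.4 0.91 0 0 0 0.17 165" --pt "-0.41 0.9 0 0 0 0.17 165"

```text
time: 9.3
tool_pos: [514.0, -63.1, 252.4]
tool_rot: [0.283, -3.127, 0.0]
wrist_force: [-3.1, -6.2, 0.9]
finger_gap: 30.3
grip_force: 2.8
```

>>> carry_out --pt "-0.41 0.9 0 0 0 0.17 165" --pt "-0.42 0.9 0 0 0 0.17 165" --pt "-0.42 0.9 0 0 0 0.17 165" --pt "-0.42 0.9 0 0 0 0.17 165" --pt "-0.43 0.9 0 0 0 0.17 165"

```text
time: 9.93
tool_pos: [540.4, -22.3, 252.2]
tool_rot: [-1.03, -2.964, 0.0]
wrist_force: [-5.7, -3.3, 2.0]
finger_gap: 30.0
grip_force: 2.8
```

Run:
```python
from h import *
st();print(np.round(arc(-232),1))
rows([arc(t) for t in range(-242,-333,-10)],165)
```

```text
t 9.93 pos [540.4 -22.3 252.2] phi 141.7 tilt [-0.003  0.001] q6 0.386 F [-5.7 -3.3  2. ] gap 30.0
[541.4 -21.6 252.   -3.8]
[[-0.47, 1.02, 0.02, -0.002, -0.003, 0.162, 165], [-0.44, 0.89, 0.0, 0.0, 0.0, 0.17, 165], [-0.44, 0.89, 0.0, 0.0, 0.0, 0.17, 165], [-0.45, 0.89, 0.0, 0.0, 0.0, 0.17, 165], [-0.45, 0.89, 0.0, 0.0, 0.0, 0.17, 165]]
[[-0.45, 0.89, 0.0, 0.0, 0.0, 0.17, 165], [-0.46, 0.89, 0.0, 0.0, 0.0, 0.17, 165], [-0.46, 0.89, 0.0, 0.0, 0.0, 0.17, 165], [-0.47, 0.88, 0.0, 0.0, 0.0, 0.17, 165], [-0.47, 0.88, 0.0, 0.0, 0.0, 0.17, 165]]
```

>>> carry_out --pt "-0.44 0.93 0 -0.002 -0.003 0.17 165" --pt "-0.44 0.89 0 0 0 0.17 165" --pt "-0.44 0.89 0 0 0 0.17 165" --pt "-0.45 0.89 0 0 0 0.17 165" --pt "-0.45 0.89 0 0 0 0.17 165"

```text
time: 10.55
tool_pos: [588.7, -16.5, 252.2]
tool_rot: [-2.162, -2.278, -0.002]
wrist_force: [-5.6, -1.9, 1.6]
finger_gap: 29.8
grip_force: 3.0
```

>>> carry_out --pt "-0.45 0.89 0 0 0 0.17 165" --pt "-0.46 0.89 0 0 0 0.17 165" --pt "-0.46 0.89 0 0 0 0.17 165" --pt "-0.47 0.88 0 0 0 0.17 165" --pt "-0.47 0.88 0 0 0 0.17 165"

```text
time: 11.18
tool_pos: [623.2, -50.1, 252.1]
tool_rot: [-2.908, -1.184, 0.0]
wrist_force: [-7.4, 2.0, 1.7]
finger_gap: 30.2
grip_force: 3.4
```

Run:
```python
from h import *
st();print(np.round(arc(-332),1))
rows([arc(t) for t in (-342,-352,-362,-372,-382,-387,-391,-394,-394)],165)
```

```text
t 11.18 pos [623.2 -50.1 252.1] phi 44.3 tilt [-0.001  0.002] q6 2.078 F [-7.4  2.   1.7] gap 30.2
[624.5 -49.6 252.   -5.5]
[[-0.34, 0.94, 0.0, -0.002, -0.001, 0.162, 165], [-0.48, 0.88, 0.0, 0.0, 0.0, 0.17, 165], [-0.48, 0.88, 0.0, 0.0, 0.0, 0.17, 165], [-0.49, 0.88, 0.0, 0.0, 0.0, 0.17, 165], [-0.49, 0.87, 0.0, 0.0, 0.0, 0.17, 165]]
[[-0.23, 0.45, 0.0, 0.0, 0.0, 0.085, 165], [-0.18, 0.36, 0.0, 0.0, 0.0, 0.068, 165], [-0.13, 0.27, 0.0, 0.0, 0.0, 0.051, 165], [0.0, 0.0, 0.0, 0.0, 0.0, 0.0, 165]]
```

>>> carry_out --pt "-0.4 0.89 0 -0.002 0 0.165 165" --pt "-0.48 0.88 0 0 0 0.17 165" --pt "-0.48 0.88 0 0 0 0.17 165" --pt "-0.49 0.88 0 0 0 0.17 165" --pt "-0.49 0.87 0 0 0 0.17 165"

```text
time: 11.8
tool_pos: [621.1, -97.1, 251.8]
tool_rot: [-3.137, 0.111, -0.002]
wrist_force: [-5.6, 6.5, 0.5]
finger_gap: 30.0
grip_force: 3.3
```

>>> carry_out --pt "-0.23 0.45 0 0 0 0.085 165" --pt "-0.18 0.36 0 0 0 0.05 165" --pt "0 0 0 0 0 0 165"

```text
time: 12.18
tool_pos: [616.9, -105.2, 251.9]
tool_rot: [-3.124, 0.315, -0.004]
wrist_force: [-0.8, 2.4, -0.7]
finger_gap: 30.3
grip_force: 1.3
```

Run:
```python
from h import *
st();s=r.sense();m=R.from_rotvec(s["tool_rot"]).as_matrix()
for th in(-37.5,-38,-39):
  pin=C+55*np.array([np.cos(np.radians(th)),np.sin(np.radians(th))])
  print(th,"pin in tool frame",np.round(m.T[:2,:2]@(pin-s["tool_pos"][:2]),2))
pin=s["tool_pos"][:2]-6.7*m[:2,1];d=pin-C;print(np.hypot(*d),np.degrees(np.arctan2(d[1],d[0])))
```

```text
t 12.18 pos [ 616.9 -105.2  251.9] phi -11.5 tilt [0.003 0.001] q6 2.964 F [-0.8  2.4 -0.7] gap 30.3
-37.5 pin in tool frame [-2.43 -0.8 ]
-38 pin in tool frame [-2.64 -0.36]
-39 pin in tool frame [-3.08  0.49]
54.96743593185645 -30.842972530449263
```

Run:
```python
from h import *
def w(th,ph,off=6.7):
  t,p=np.radians([th,ph]);return (*(C+55*np.array([np.cos(t),np.sin(t)])+off*np.array([np.sin(p),-np.cos(p)])),252,p)
rows([w(-33,-14),w(-35,-16),w(-36.5,-17),w(-36.5,-17)],165)
```

```text
[[-0.1, 0.19, -0.01, -0.002, -0.002, 0.043, 165], [-0.09, 0.18, 0.0, 0.0, 0.0, 0.035, 165], [-0.06, 0.14, 0.0, 0.0, 0.0, 0.017, 165], [0.0, 0.0, 0.0, 0.0, 0.0, 0.0, 165]]
```

>>> carry_out --pt "-0.1 0.19 0 -0.002 -0.002 0.043 165" --pt "-0.09 0.18 0 0 0 0.035 165" --pt "-0.06 0.14 0 0 0 0.017 165" --pt "0 0 0 0 0 0 165"

```text
time: 12.68
tool_pos: [613.4, -109.2, 251.9]
tool_rot: [-3.107, 0.461, -0.001]
wrist_force: [-1.4, 4.5, -1.6]
finger_gap: 30.1
grip_force: 2.1
```

Run:
```python
from h import *
st();s=r.sense();m=R.from_rotvec(s["tool_rot"]).as_matrix()
pin=s["tool_pos"][:2]-6.7*m[:2,1];d=pin-C;print(np.hypot(*d),np.degrees(np.arctan2(d[1],d[0])))
```

```text
t 12.68 pos [ 613.4 -109.2  251.9] phi -16.9 tilt [0.001 0.   ] q6 3.05 F [-1.4  4.5 -1.6] gap 30.1
54.86089125795323 -36.00098880236115
```

>>> carry_out --pt "-0.05 0.13 0 0 0 0 165" --pt "0 0 0 0 0 0 165"

```text
time: 12.92
tool_pos: [612.8, -110.3, 252.0]
tool_rot: [-3.107, 0.461, -0.001]
wrist_force: [-1.1, 4.5, -2.2]
finger_gap: 30.1
grip_force: 2.3
```

>>> carry_out --pt "0 -0.6 0 0 0 0 165" --pt "0 0 -2 0 0 0 165" --pt "0 0 -4 0 0 0 165" --pt "0 0 -3.3 0 0 0 165" --pt "0 0 0 0 0 0 165"

```text
time: 13.55
tool_pos: [615.7, -105.5, 348.6]
tool_rot: [3.105, -0.463, 0.011]
wrist_force: [0.0, -1.3, -1.4]
finger_gap: 30.4
grip_force: 0.0
```

Run:
```python
from h import *
st();f=np.radians(-12)
rows([(600,-95,345,f),(585,-80,345,f),(571,-70,345,f),(571,-70,345,f)],0)
```

```text
t 13.55 pos [ 615.7 -105.5  348.6] phi -16.9 tilt [ 0.007 -0.003] q6 3.059 F [ 0.  -1.3 -1.4] gap 30.4
[[-1.81, -0.55, 0.35, 0.001, -0.007, -0.086, 0], [-1.78, -1.16, 0.0, 0.0, 0.0, 0.0, 0], [-1.58, -0.69, 0.0, 0.0, 0.0, 0.0, 0], [0.0, 0.0, 0.0, 0.0, 0.0, 0.0, 0]]
```

>>> carry_out --pt "-1.81 -0.55 0.35 0.001 -0.007 -0.086 0" --pt "-1.78 -1.16 0 0 0 0 0" --pt "-1.58 -0.69 0 0 0 0 0" --pt "0 0 0 0 0 0 0" --pt "0 0 0 0 0 0 0"

```text
time: 14.18
tool_pos: [570.2, -69.7, 341.5]
tool_rot: [-3.123, 0.329, 0.008]
wrist_force: [0.7, 0.5, -0.2]
finger_gap: 85.6
grip_force: 0.0
```

Run:
```python
from h import *
st()
cv2.imwrite("pics/w3.png",cv2.resize(cams.read_camera("wrist")[:,:,::-1],(800,600),interpolation=cv2.INTER_CUBIC))
```

```text
t 14.18 pos [570.2 -69.7 341.5] phi -12.0 tilt [-0.005  0.002] q6 3.002 F [ 0.7  0.5 -0.2] gap 85.6
```

View pics/w3.png

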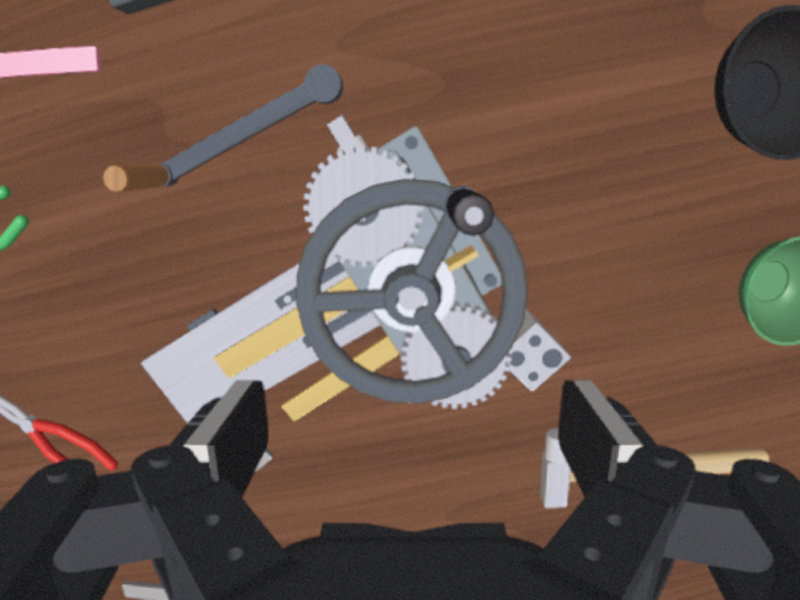

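The handle top is at (473,214), the hub at (411,297) and the rim spans x 298–527, y 179–403. The ingot tail corners are at (215,356) and (230,377), with the plate's near-left corner at (142,362).

Run:
```python
from h import *
np.set_printoptions(precision=1,suppress=True)
A=lambda l:(np.array(l)+.5)*.64-.5
f=lambda l,z:onz("wrist",A(l),z)[:,:2]
c=f([(298,290),(527,290),(411,179),(411,403)],233);hub=f([(411,297)],239)[0];h=f([(473,214)],285)[0]
print(c.mean(0),hub,h)
for o in(c.mean(0),hub):d=h-o;print(np.hypot(*d),np.degrees(np.arctan2(d[1],d[0])))
print("tail",f([(215,356),(230,377)],104.5),"plate",f([(142,362)],96.5))
f=np.radians(19.2);u=np.array([-np.sin(f),np.cos(f)])
g=lambda y,z:(*(C+u*y),z,f)
print(g(215,0))
rows([g(30,345),g(75,345),g(125,340),g(175,320),g(222,300)],255)
```

```text
[572.  -70.2] [572.2 -69.9] [ 612.7 -103.8]
52.776066448896195 -39.51074680976568
52.877236012405774 -39.88285643929579
tail [[520.1 108.1]
 [499.4 101.6]] plate [[525.2 178.2]]
(np.float64(500.2936709512046), np.float64(132.54091960105845), 0, np.float64(0.33510321638291124))
[[-1.47, -2.51, -0.35, -0.003, 0.005, -0.545, 255], [0.0, -4.5, 0.0, 0.0, 0.0, 0.0, 255], [0.0, -5.0, 0.5, 0.0, 0.0, 0.0, 255], [0.0, -5.0, 2.0, 0.0, 0.0, 0.0, 255], [0.0, -4.7, 2.0, 0.0, 0.0, 0.0, 255]]
```

Run:
```python
from h import *
f=np.radians(19.2);u=np.array([-np.sin(f),np.cos(f)])
g=lambda y,z,a:(*(C+u*y+[.3,.1]),z,np.radians(a))
rows([g(30,345,-4),g(75,345,4),g(125,340,12),g(175,325,19.2),g(222,305,19.2)],255)
```

```text
[[-1.45, -2.52, -0.35, -0.002, 0.005, -0.14, 255], [-1.77, -4.14, 0.0, 0.0, 0.0, -0.14, 255], [-1.31, -4.83, 0.5, 0.0, 0.0, -0.14, 255], [-0.63, -4.96, 1.5, 0.0, 0.0, -0.126, 255], [0.0, -4.7, 2.0, 0.0, 0.0, 0.0, 255]]
```

>>> carry_out --pt "-1.45 -2.52 -0.35 -0.002 0.005 -0.14 255" --pt "-1.77 -4.14 0 0 0 -0.14 255" --pt "-1.31 -4.83 0.5 0 0 -0.14 255" --pt "-0.63 -4.96 1.5 0 0 -0.126 255" --pt "0 -4.7 2 0 0 0 255"

```text
time: 14.85
tool_pos: [497.9, 140.9, 305.2]
tool_rot: [3.097, 0.528, 0.001]
wrist_force: [1.4, 0.7, -0.4]
finger_gap: 0.2
grip_force: 0.0
```

>>> carry_out --pt "0 0 0 0 0 0 255" --pt "0 0 0 0 0 0 255" --pt "0 0 0 0 0 0 255"

```text
time: 15.22
tool_pos: [498.5, 138.7, 305.8]
tool_rot: [3.097, 0.523, 0.001]
wrist_force: [0.6, -0.0, -0.3]
finger_gap: -0.1
grip_force: 0.0
```

```bash
cat >> h.py <<'E'
F19=np.radians(19.2);U=np.array([-np.sin(F19),np.cos(F19)]);V=np.array([np.cos(F19),np.sin(F19)])
def g(y,z):return (*(C+U*y),z,F19)
def mill():
    d=r.sense()["tool_pos"][:2]-C;print("mill x,y",np.round([d@V,d@U],1))
E
python3 - <<'E'
from h import *
st();mill();rows([g(222,270),g(222,220),g(222,170),g(222,130),g(222,130)],255)
E
```

```text
t 15.22 pos [498.5 138.7 305.8] phi 19.2 tilt [ 0.001 -0.   ] q6 2.825 F [ 0.6 -0.  -0.3] gap -0.1
mill x,y [  0.4 221.4]
[[-0.04, -0.06, 3.58, 0.001, 0.0, 0.0, 255], [0.0, 0.0, 5.0, 0.0, 0.0, 0.0, 255], [0.0, 0.0, 5.0, 0.0, 0.0, 0.0, 255], [0.0, 0.0, 4.0, 0.0, 0.0, 0.0, 255], [0.0, 0.0, 0.0, 0.0, 0.0, 0.0, 255]]
```

>>> carry_out --pt "-0.1 -0.2 3.58 0 0 0 255" --pt "0 0 5 0 0 0 255" --pt "0 0 5 0 0 0 255" --pt "0 0 4 0 0 0 255" --pt "0 0 0 0 0 0 255"

```text
time: 15.85
tool_pos: [494.5, 140.3, 127.1]
tool_rot: [-3.097, -0.523, 0.008]
wrist_force: [0.0, 0.4, -0.4]
finger_gap: -0.1
grip_force: 0.0
```

Run:
```python
from h import *
st();mill()
cv2.imwrite("pics/s4.png",cv2.resize(cams.read_camera("scene")[190:290,215:345,::-1],None,fx=6,fy=6,interpolation=cv2.INTER_CUBIC))
```

```text
t 15.85 pos [494.5 140.3 127.1] phi 19.2 tilt [-0.005 -0.   ] q6 2.829 F [ 0.   0.4 -0.4] gap -0.1
mill x,y [ -2.9 224.3]
```

View pics/s4.png

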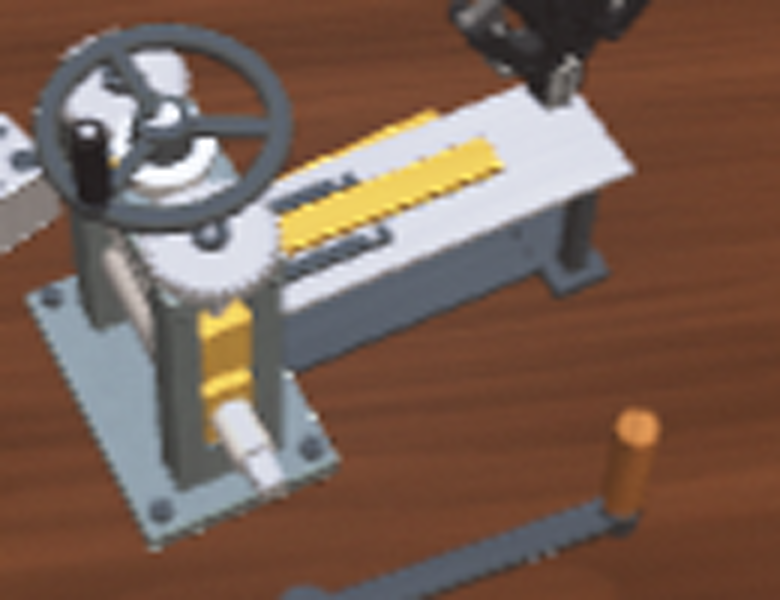

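The handle top is at (90,130), which is (150,160) in the earlier crop's coordinates, so it is back where it began. The shut fingertips are at (560,85) over the plate, about 30 mm behind the tail at (495,155).

Run:
```python
from h import *
w=g(221,103);rows([w],255);mill()
```

```text
[[0.15, 0.3, 2.68, 0.0, 0.001, 0.0, 255]]
mill x,y [ -1.5 224. ]
```

>>> carry_out --pt "0.15 0.3 2.3 0 0.001 0 255" --pt "0 0 0 0 0 0 255" --pt "0 0 0 0 0 0 255"

```text
time: 16.27
tool_pos: [499.6, 138.8, 108.9]
tool_rot: [3.097, 0.525, 0.005]
wrist_force: [0.7, 0.5, 0.1]
finger_gap: 0.1
grip_force: 0.0
```

Run:
```python
from h import *
st();mill();rows([g(219,99.8)],255)
```

```text
t 16.27 pos [499.6 138.8 108.9] phi 19.2 tilt [0.003 0.   ] q6 2.824 F [0.7 0.5 0.1] gap 0.1
mill x,y [  1.4 221.1]
[[-0.15, 0.21, 0.91, 0.001, -0.003, 0.001, 255]]
```

>>> carry_out --pt "-0.15 0.2 0.5 0 0 0 255" --pt "0 0 0.35 0 0 0 255" --pt "0 0 0 0 0 0 255" --pt "0 0 0 0 0 0 255"

```text
time: 16.77
tool_pos: [497.7, 136.6, 98.2]
tool_rot: [3.097, 0.526, 0.001]
wrist_force: [0.2, -0.3, 0.6]
finger_gap: 0.3
grip_force: 0.0
```

>>> carry_out --pt "0 0.5 0 0 0 0 255" --pt "0 0.4 0 0 0 0 255" --pt "0 0 0 0 0 0 255"

```text
time: 17.15
tool_pos: [500.9, 127.7, 98.3]
tool_rot: [3.097, 0.525, 0.002]
wrist_force: [0.3, 1.0, -0.3]
finger_gap: -0.1
grip_force: 0.0
```

>>> carry_out --pt "0 0.4 -0.1 0 0 0 255" --pt "0 0.4 0 0 0 0 255" --pt "0 0 0 0 0 0 255"

```text
time: 17.52
tool_pos: [503.5, 120.2, 99.2]
tool_rot: [3.097, 0.525, 0.002]
wrist_force: [0.3, -0.8, -0.0]
finger_gap: -0.0
grip_force: 0.0
```

>>> carry_out --pt "0 0.4 0 0 0 0 255" --pt "0 0.4 0 0 0 0 255" --pt "0 0.2 0 0 0 0 255"

```text
time: 17.9
tool_pos: [506.7, 110.9, 99.2]
tool_rot: [-3.097, -0.525, -0.001]
wrist_force: [-0.7, 1.0, 0.1]
finger_gap: 0.1
grip_force: 0.7
```

Run:
```python
from h import *
st();mill()
```

```text
t 17.9 pos [506.7 110.9  99.2] phi 19.3 tilt [0.001 0.   ] q6 2.768 F [-0.7  1.   0.1] gap 0.1
mill x,y [ -1.  192.5]
```

>>> carry_out --pt "0 0.4 0 0 0 0 255" --pt "0 0.4 0 0 0 0 255" --pt "0 0.4 0 0 0 0 255" --pt "0 0.4 0 0 0 0 255" --pt "0 0.4 0 0 0 0 255"

```text
time: 18.52
tool_pos: [513.4, 91.9, 99.2]
tool_rot: [3.097, 0.526, 0.002]
wrist_force: [0.0, 1.3, -0.7]
finger_gap: -0.3
grip_force: 0.6
```

>>> carry_out --pt "0 0.2 0 0 0 0 255" --pt "0 0.1 0 0 0 0 255"

```text
time: 18.77
tool_pos: [514.3, 89.2, 99.2]
tool_rot: [3.097, 0.525, 0.001]
wrist_force: [-0.6, 1.2, -1.1]
finger_gap: -0.1
grip_force: 0.5
```

Run:
```python
from h import *
st();mill()
cv2.imwrite("pics/s5.png",cv2.resize(cams.read_camera("side")[150:270,200:300,::-1],None,fx=5,fy=5,interpolation=cv2.INTER_CUBIC))
```

```text
t 18.77 pos [514.3  89.2  99.2] phi 19.3 tilt [0.001 0.   ] q6 2.726 F [-0.6  1.2 -1.1] gap -0.1
mill x,y [ -1.  169.5]
```

View pics/s5.png

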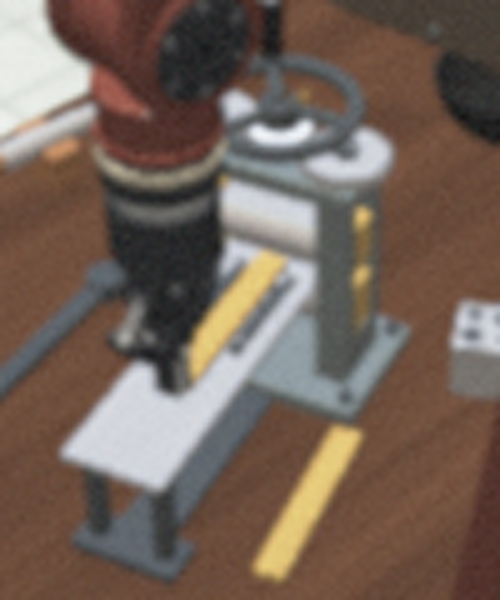

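The fingertips at (175,375) touch the ingot's tail. Its nose at (268,255) is still a little short of the rolls. I'll go on in small steps and watch the force.

>>> carry_out --pt "0 0.2 0 0 0 0 255" --pt "0 0.15 0 0 0 0 255" --pt "0 0.1 0 0 0 0 255"

```text
time: 19.2
tool_pos: [515.8, 85.0, 99.2]
tool_rot: [-3.097, -0.526, -0.001]
wrist_force: [-1.1, 1.4, -1.1]
finger_gap: 0.3
grip_force: 0.8
```

>>> carry_out --pt "0 0.1 0 0 0 0 255" --pt "0 0.1 0 0 0 0 255"

```text
time: 19.45
tool_pos: [516.2, 83.8, 99.2]
tool_rot: [-3.096, -0.526, -0.001]
wrist_force: [-2.7, 7.1, 1.8]
finger_gap: -0.1
grip_force: 3.6
```

>>> carry_out --pt "0 0.1 0 0 0 0 255" --pt "0 0 0 0 0 0 255"

```text
time: 19.7
tool_pos: [516.3, 83.5, 99.2]
tool_rot: [-3.094, -0.526, -0.001]
wrist_force: [-2.8, 8.4, 1.0]
finger_gap: -0.1
grip_force: 4.4
```

Run:
```python
from h import *
st();mill()
q=onz("side",(np.array([(258,253),(283,262)])+.5)/5-.5+[200,150],104.5)[:,:2]-C;print("nose when TCP at 169.5:",np.round(q@U,1))
```

```text
t 19.7 pos [516.3  83.5  99.2] phi 19.3 tilt [0.    0.003] q6 2.713 F [-2.8  8.4  1. ] gap -0.1
mill x,y [ -1.  163.4]
nose when TCP at 169.5: [20.2 21.7]
```

>>> carry_out --pt "0 0.1 0 0 0 0 255" --pt "0 0 0 0 0 0 255"

```text
time: 19.95
tool_pos: [516.3, 83.2, 99.1]
tool_rot: [-3.093, -0.527, -0.0]
wrist_force: [-3.2, 11.4, 2.8]
finger_gap: 0.1
grip_force: 6.2
```

>>> carry_out --pt "0 -0.3 0 0 0 0 255" --pt "0 -0.8 0 0 0 0 255" --pt "0 -2 0 0 0 0 255" --pt "0 0 -3 0 0 0 255" --pt "0 0 -3 0 0 0 255"

```text
time: 20.58
tool_pos: [506.0, 111.8, 159.7]
tool_rot: [-3.097, -0.527, -0.0]
wrist_force: [1.1, -0.3, 0.2]
finger_gap: 0.1
grip_force: 0.0
```

>>> carry_out --pt "0 0 -6 0 0 0 255" --pt "0 0 -6 0 0 0 255" --pt "0 0 -6 0 0 0 255" --pt "0 -6 0 0 0 0 255" --pt "0 -4 0 0 0 0 255"

```text
time: 21.2
tool_pos: [472.9, 207.2, 340.3]
tool_rot: [-3.097, -0.526, -0.004]
wrist_force: [0.5, 0.4, 0.7]
finger_gap: 0.2
grip_force: 0.0
```

Run:
```python
from h import *
st();mill()
a=cv2.resize(cams.read_camera("scene")[190:290,215:315,::-1],(400,400),interpolation=cv2.INTER_CUBIC)
b=cv2.resize(cams.read_camera("side")[160:260,200:300,::-1],(400,400),interpolation=cv2.INTER_CUBIC)
cv2.imwrite("pics/s6.png",np.hstack([a,b]))
```

```text
t 21.2 pos [472.9 207.2 340.3] phi 19.3 tilt [0.003 0.001] q6 2.964 F [0.5 0.4 0.7] gap 0.2
mill x,y [ -1.3 294.5]
```

View pics/s6.png

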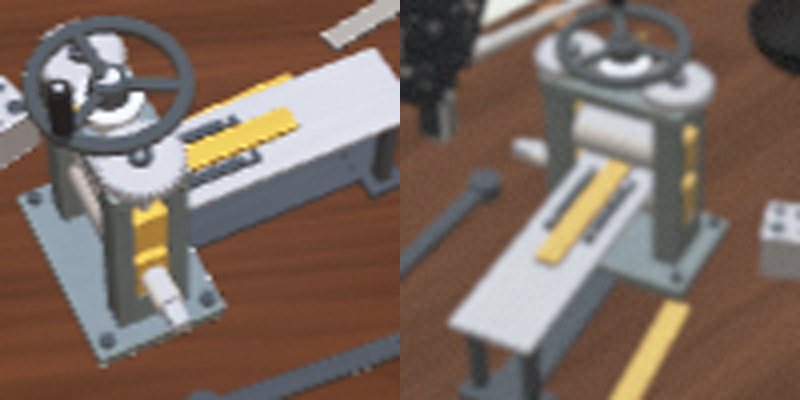

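The ingot has moved up to the rolls, with its tail at (287,108) to (298,127) in the left half and its nose at (618,165) in the right half. The handle is at (60,90), where it began. I'll check the travel, then hand in.

Run:
```python
from h import *
t=lambda p,k,o:onz("scene",(np.array(p)+.5)/k-.5+o,104.5)[:,:2]-C
a=t([(545,168),(563,195)],6,[205,185])@U;b=t([(287,108),(298,127)],4,[215,190])@U
print(a,b)
s=r.sense();print(np.abs(s["qd"]).max())
```

```text
[188.16079079 187.70317218] [154.48112524 153.15551093]
0.06357476913346101
```

>>> carry_out --pt "0 0 0 0 0 0 255" --pt "0 0 0 0 0 0 255" --pt "0 0 0 0 0 0 255"

```text
time: 21.68
tool_pos: [473.9, 204.3, 339.1]
tool_rot: [3.098, 0.524, 0.001]
wrist_force: [0.1, 0.7, 0.2]
finger_gap: -0.0
grip_force: 0.0
```

```bash
python3 -c "
from workcell import sign_off
print(sign_off())"
```

```text
the job is handed in; nothing more can be done
None
```

The job is handed in at about 22 s: the wheel went one full clockwise turn, with the handle back where it began to within about 2° by camera. The ingot was then pushed until it stopped hard against the rolls, and the arm finished clear of everything; sign-off returned no verdict.

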